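Empty the tumbler drum and lock it with its jam nut

TASK

Turn the clear tumbler drum by its red crank until its slot faces straight down and the three grinding balls have dropped into the blue tray below. Then, with the slot still facing straight down, run the brass jam nut down its screw (clockwise from above) until it is hard against the steel boss and will turn no further, and let go. Leave the beaker, the wash bottle and the brush where they are.

Things in the scene. Friction and masses are not known exactly. Their poses are not given: they have to be found in the camera images.
- cradle: Fixed drum cradle: aluminium base plate, two white bearing pillars 160 mm high. Origin on the table under the middle of the drum; z up, y along the drum's axis towards the crank, x away from the robot at yaw 0. The drum's axis runs along y, 130 mm above the table. One pillar is at y = 66 to 82 mm, the other, at y = -115 mm, carries the boss.
- boss (a point): Centre of the top face of the steel boss, 44 mm in diameter, 200 mm above the table, at x = 0, y = -115 mm of the cradle (frame as the cradle). A fixed vertical dark screw, 30 mm in diameter, rises from it to 250 mm above the table and carries the jam nut.
- tray (a point): Middle of the blue catch tray's floor, 11 mm above the table, under the drum; tray fixed to the cradle, 180 mm along the cradle's x, 118 mm along its y, rim 50 mm above the table.
- drum (a joint): Angle of the clear drum (115 mm diameter, 112 mm long, blue ends) about the cradle's y axis, rad. 0: slot straight down; positive turns its top towards the cradle's +x. Starts at 1.6 to 2.2, slot sideways and up; range -0.5 to 2.6. Stiff (about 4 N at the crank), stays where left. The balls roll out as the slot (orange edges, gap 50 mm, full drum length) comes to the bottom.
- crank_grip (a point): Middle of the red round crank grip, 24 mm in diameter, 62 mm long, parallel to the drum's axis and 65 mm from it, at y = 132 mm of the cradle. Fixed to the drum. The crank's angle from straight up, towards the cradle's +x, is (joint drum - 1.0) rad: it starts leaning to +x and ends leaning to -x. Frame: the drum's (y along its axis; equal to the cradle's at joint value 0).
- slot (a point): Middle of the drum's slot, 54 mm from the drum's axis, frame as crank_grip.
- nut_mid (a point): Middle of the brass hexagonal jam nut: 50 mm across flats, 28 mm high (its top is 14 mm above this point), with a steel washer 2 mm thick under it, on the vertical screw. The x axis is square to one pair of flats and turns with the nut (along the cradle's x at joint value 0). Against the boss this point is 216 mm above the table.
- locknut (a joint): Angle of the jam nut about the screw, rad, growing clockwise seen from above; it goes down 12 mm for each full turn (right-hand thread, turns easily and stays where it is left). Starts between 0 and 1.4; at 5.0 it is hard against the boss and stops.
- ball0_center (a point): Centre of a white ceramic grinding ball, 24 mm in diameter, 30 g; loose, at first inside the drum.
- ball1_center (a point): Centre of a white ceramic grinding ball, 24 mm in diameter, 30 g; loose, at first inside the drum.
- ball2_center (a point): Centre of a white ceramic grinding ball, 24 mm in diameter, 30 g; loose, at first inside the drum.
- beaker: Glass beaker, 70 mm across, 90 mm high, standing; origin under its middle. Bystander.
- wash_bottle: White wash bottle with red cap, 66 mm across, 170 mm high, standing; origin under its middle. Bystander.
- brush: Brush, 190 mm long, lying on the table; origin on the table under its middle. Bystander.

How it is judged:
By the outcome, as a careful person would: the job done as asked, in the order asked, and still so for the second after the job is handed in, with the robot touching nothing.
It also fails if it takes over 56 s, if anything falls off the work surface, if the arm or the gripper's body presses on something with over 40 N, if the wrist force passes 120 N, or if a joint passes its speed limit or range.

ROBOT

A 7-joint arm with a two-finger parallel gripper is mounted at the origin on the work surface. World frame = base frame: x ahead of the robot, y to its left, z up, the work surface at z = 0. Lengths are in mm, angles in degrees, forces in N, time in s.
With the tool pointing down it reaches from about 425 to 825 mm from the base axis. Payload 3.6 kg.
Tool frame: the origin (TCP) lies between the finger pads; the fingertips stand 8 mm ahead of it and the grasp point (between the pads) lies 11 mm behind it; z points along the fingers, y is the line along which they close (so a half turn about z gives the same grasp; the last joint's range is limited). The gripper opens to 85 mm and grips with 20 to 120 N. Pads are 22 mm wide; open, the fingers measure 114 mm over their backs; the gripper's body (76 mm by 85 mm) begins 54 mm behind the grasp point. The pads swing forward as they close: fully open they stand 13 mm farther back than shut.
Start: joints at [-78.696, 35.231, -0.722, 81.555, 0.464, 63.22, -2.315], TCP at [144.226, 633.766, 200.697] pointing down, gripper open.
Joint ranges: [-178.69, 178.69], [-17.37, 117.87], [-77.05, 75.6], [15.02, 138.74], [-78.02, 258.01], [0.78, 113.62], [-162.83, 162.83]. Speed limits (degrees/s): [159.86, 159.86, 180, 180, 180, 180, 180].

INTERFACE

Orientations are given as a 3x3 rotation matrix whose columns are the frame's x, y, z axes.
In Python, from bench import robot gives the robot as it stands.
- The arm moves only by the tool servo_tool, never from a script. Its arguments are lists of equal length, an entry for each row: "gripper": the closure, from 0 (fully open) to 1 (shut); "slide": the shift along the tool's x, y, z in cm, a list of three; "yaw": the turn about the tool's z in degrees. In form: {"gripper": [gripper, ...], "slide": [[dx, dy, dz], ...], "yaw": [yaw, ...]}. A call has 1 to 10 rows; each row shifts and turns the commanded pose from where the row before left it, along the tool's axes as they then stand; what a row does not reach is not made up. A row lasts 1/12 s, in which the tool goes at most 41.7 mm and 7.16 degrees, less where a joint would pass 70% of its speed; a pose out of reach is approached as far as the arm can. A call with a gripper value outside its range is refused whole. The fingers move at their own pace and stop on an object; "newtons" is the grip in N (left out, the last holds). Time passes only in rows, so rows that do not move let the fingers close. It gives the time, the measured TCP pose, the force, the opening and the grip force at its end, in the units of the state.
- robot.read_state(): the state, without advancing time (a new reading comes with each control period).
- robot.snapshot(name): name is "scene" or "top" or "wrist"; returns the picture (480x640x3 uint8, red, green, blue); there is no depth.
- robot.camera_model(name): a dict with "fx", "fy", "cx", "cy" (pixels), "R" (3x3) and "t" (3): a world point X has camera coordinates R X + t. Camera axes: x right, y down, z forward; pixel columns grow to the right and rows downward; lengths in mm; the calibration is good to about 2 mm. A picture is of the moment at which its call begins: read the wrist's pose just before it. camera_model takes no time and is no camera call; for the wrist camera it gives the pose at the moment of the call.
- robot.hand_in(): hands the job in; it is judged then, once.
The state is a dict: "time": time; "qpos": joint angles; "qvel": joint speeds; "joint_efforts": joint torques, N m; "ee_pos": TCP position; "tcp_rot": TCP orientation; "ft_force": force on the tool from outside, world axes, zero at the start; "moment": the same for the moment, N m; "gripper_width": opening from 0.0 (shut) to 1.0 (fully open); "gripper_force": force on a finger pad.
Only numpy, scipy, OpenCV 4.12 (cv2) and the standard library are available. Lean on these libraries where they do the work, as an engineer would, in place of code of your own. Each camera call takes 0.05 s, during which the arm holds its last target. There are 200 camera calls.

## Working session

There is one attempt and no reset: what is moved stays moved. The work goes in short steps, Python scripts to look and compute and a tool call to move; the robot and the scene stay as the last step left them, time stands still between calls to the robot, and variables do not carry over. Pictures are saved under pics/ and viewed, at most 10 in all, crops included, and the job is handed in when it is done.

Besides the shell and the picture viewer there is one more tool, called as a command line: name --pt "numbers of a row" for each row, then --argument value for the rest. servo_tool: Moves the arm, as the interface text tells. Its arguments: {"type":"object","properties":{"gripper":{"type":"array","items":{"type":"number"}},"slide":{"type":"array","items":{"type":"array","items":{"type":"number"}}},"yaw":{"type":"array","items":{"type":"number"}},"newtons":{"type":"number"}},"required":["gripper","slide","yaw"]}

```bash
mkdir -p pics; ls; python3 - <<'E'
from bench import robot
import cv2, numpy as np
for n in ("scene","top"):
    cv2.imwrite(f"pics/{n}0.png", robot.snapshot(n)[:,:,::-1])
    m=robot.camera_model(n); print(n,m)
s=robot.read_state(); print(s["time"],s["ee_pos"],s["tcp_rot"])
E
```

```text
pics
scene {'fx': 564.9686305140854, 'fy': 564.9686305140854, 'cx': 318.39325429028344, 'cy': 233.73854568102644, 'R': array([[-0.00177321,  0.99996855, -0.00773073],
       [ 0.75634676, -0.0037161 , -0.65416035],
       [-0.6541685 , -0.00700708, -0.75631638]]), 't': array([   4.7633529 , -354.38122986, 1772.29841365])}
top {'fx': 472.42380519079865, 'fy': 472.42380519079865, 'cx': 317.04205045603777, 'cy': 237.10774920119508, 'R': array([[-0.04724556, -0.99886932,  0.0052865 ],
       [-0.97897333,  0.0452518 , -0.19890575],
       [ 0.19844163, -0.01457275, -0.98000437]]), 't': array([  16.94222149,  618.3481692 , 1083.73044137])}
0.1 [144.07235198 633.0453231  199.62711715] [[-9.75077426e-01  2.21864281e-01 -5.04087101e-04]
 [ 2.21864853e-01  9.75074670e-01 -2.31846207e-03]
 [-2.28613567e-05 -2.37251924e-03 -9.99997185e-01]]
```

View pics/scene0.png

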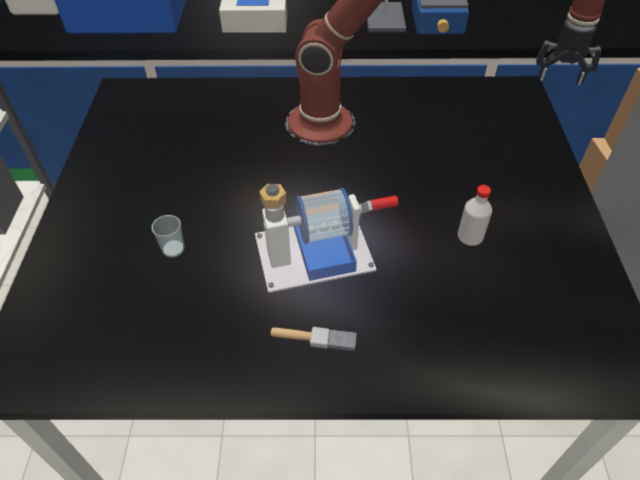

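View pics/top0.png

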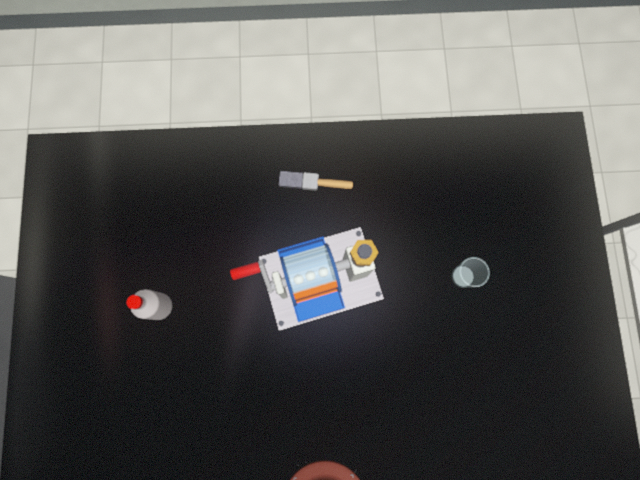

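The scene view shows the nut at about (273,195), the red grip at (383,203), the drum slot facing up and towards the robot with three balls in it, and the wash bottle at (474,220). The top view shows the nut at (363,252), the red grip at (246,271) and the wash bottle at (150,305).

```bash
cat > h.py <<'E'
import cv2, numpy as np
from bench import robot
def mask(im,name):
    h=cv2.cvtColor(im,cv2.COLOR_RGB2HSV)
    if name=="red": return cv2.inRange(h,(0,190,110),(4,255,255))|cv2.inRange(h,(175,190,110),(180,255,255))
    if name=="brass": return cv2.inRange(h,(15,110,80),(28,255,255))
def blob(m,roi):
    z=np.zeros_like(m); x0,y0,x1,y1=roi; z[y0:y1,x0:x1]=m[y0:y1,x0:x1]
    c=max(cv2.findContours(z,cv2.RETR_EXTERNAL,cv2.CHAIN_APPROX_NONE)[0],key=cv2.contourArea)
    return cv2.convexHull(c)
def cen(c):
    M=cv2.moments(c); return np.array([M["m10"],M["m01"]])/M["m00"]
def P(c): return np.array([[c["fx"],0,c["cx"]],[0,c["fy"],c["cy"]],[0,0,1]])@np.c_[c["R"],c["t"]]
def tri(c1,p1,c2,p2):
    X=cv2.triangulatePoints(P(c1),P(c2),np.float64(p1).reshape(2,1),np.float64(p2).reshape(2,1)); return (X[:3]/X[3]).ravel()
def plane(c,p,z):
    d=c["R"].T@np.array([(p[0]-c["cx"])/c["fx"],(p[1]-c["cy"])/c["fy"],1]); o=-c["R"].T@c["t"]
    return o+d*(z-o[2])/d[2]
E
python3 - <<'E'
from h import *
S=cv2.imread("pics/scene0.png")[:,:,::-1].copy();T=cv2.imread("pics/top0.png")[:,:,::-1].copy()
cs,ct=robot.camera_model("scene"),robot.camera_model("top")
rs=blob(mask(S,"red"),(350,180,420,230)); rt=blob(mask(T,"red"),(220,250,275,290))
bs=blob(mask(S,"brass"),(250,170,300,215)); bt=blob(mask(T,"brass"),(340,230,390,275))
for n,a,b in(("red",rs,rt),("brass",bs,bt)):
    print(n,cv2.boundingRect(a),cv2.boundingRect(b),cen(a),cen(b),tri(cs,cen(a),ct,cen(b)))
g=tri(cs,cen(rs),ct,cen(rt)); n=tri(cs,cen(bs),ct,cen(bt))
n2=plane(ct,cen(bt),232); print("nut by plane top/scene",n2,plane(cs,cen(bs),228))
# cradle: grip-nut in xy = R(yaw)*(65 sin a, 247)
d=(g-n)[:2]
for a in (np.arccos(np.clip((g[2]-130)/65,-1,1)),):
    lx=65*np.sin(a); yaw=np.arctan2(d[1],d[0])-np.arctan2(247,lx)
    print("a",a,"len",np.hypot(*d),np.hypot(lx,247),"yaw",np.degrees(yaw))
# grip direction in top view
r=cv2.fitLine(rt,cv2.DIST_L2,0,.01,.01).ravel(); p=cen(rt)
A=plane(ct,p-20*r[:2],g[2]);B=plane(ct,p+20*r[:2],g[2]);print("grip dir deg",np.degrees(np.arctan2(*(B-A)[[1,0]])))
# plate corner screws / white plate fit
h=cv2.cvtColor(T,cv2.COLOR_RGB2HSV); w=cv2.inRange(h,(0,0,120),(180,70,255)); z=np.zeros_like(w); z[220:340,250:395]=w[220:340,250:395]
pts=cv2.findNonZero(z); box=cv2.boxPoints(cv2.minAreaRect(pts)); print("plate",[plane(ct,q,8)[:2].round() for q in box], plane(ct,box.mean(0),8)[:2])
E
```

```text
Traceback (most recent call last):
  File "h.py", line 9, in blob
    c=max(cv2.findContours(z,cv2.RETR_EXTERNAL,cv2.CHAIN_APPROX_NONE)[0],key=cv2.contourArea)
ValueError: max() iterable argument is empty
```

```bash
sed -i 's/(0,190,110),(4,255,255)/(0,150,80),(10,255,255)/; s/(175,190,110)/(170,150,80)/' h.py
cat > m.py <<'E'
from h import *
S=cv2.imread("pics/scene0.png")[:,:,::-1].copy();T=cv2.imread("pics/top0.png")[:,:,::-1].copy()
cs,ct=robot.camera_model("scene"),robot.camera_model("top")
print(S[203,383],T[271,246],S[190,266],T[243,358],cv2.cvtColor(np.array([[T[243,358],S[190,266]]]),cv2.COLOR_RGB2HSV))
rs=blob(mask(S,"red"),(350,180,420,230)); rt=blob(mask(T,"red"),(220,250,275,290))
bs=blob(mask(S,"brass"),(250,170,300,215)); bt=blob(mask(T,"brass"),(340,230,390,275))
for n,a,b in(("red",rs,rt),("brass",bs,bt)):
    print(n,cv2.boundingRect(a),cv2.boundingRect(b),cen(a),cen(b),tri(cs,cen(a),ct,cen(b)))
g=tri(cs,cen(rs),ct,cen(rt)); n=tri(cs,cen(bs),ct,cen(bt))
print("nut by plane top/scene",plane(ct,cen(bt),232),plane(cs,cen(bs),228))
d=(g-n)[:2]; a=np.arccos(np.clip((g[2]-130)/65,-1,1)); lx=65*np.sin(a)
print("a",a,"len",np.hypot(*d),np.hypot(lx,247),"yaw",np.degrees(np.arctan2(d[1],d[0])-np.arctan2(247,lx)))
r=cv2.fitLine(rt,cv2.DIST_L2,0,.01,.01).ravel(); p=cen(rt)
A=plane(ct,p-20*r[:2],g[2]);B=plane(ct,p+20*r[:2],g[2]);print("grip dir deg",np.degrees(np.arctan2(*(B-A)[[1,0]])))
h=cv2.cvtColor(T,cv2.COLOR_RGB2HSV); w=cv2.inRange(h,(0,0,120),(180,70,255)); z=np.zeros_like(w); z[220:340,250:395]=w[220:340,250:395]
box=cv2.boxPoints(cv2.minAreaRect(cv2.findNonZero(z))); print("plate",[plane(ct,q,8)[:2].round() for q in box], plane(ct,box.mean(0),8)[:2])
E
python3 m.py
```

```text
[186  55  53] [229  58  57] [118 112 108] [217 183  96] [[[ 22 142 217]
  [ 12  22 118]]]
red (371, 195, 28, 14) (230, 263, 30, 17) [385.0947897  201.79661017] [244.2016129 270.8      ] [528.41208605 149.42614594 179.77532999]
brass (259, 184, 27, 17) (351, 239, 28, 26) [272.00401606 192.00803213] [364.19929283 251.78399229] [ 548.78439273 -103.88342662  233.1447212 ]
nut by plane top/scene [ 548.98583455 -104.39549511  232.        ] [ 543.64739137 -104.26228132  228.        ]
a 0.6985518519631279 len 254.12746885663034 250.51230812938698 yaw 14.203770602628973
grip dir deg -78.75553246372584
plate [array([586., 143.]), array([ 657., -133.]), array([ 467., -176.]), array([401.,  93.])] [526.07728379 -17.78111889]
```

servo_tool --gripper '[0,0,0,0,0,0,0,0,0,0]' --pt "0 0 -1" --pt "0 0 -1" --pt "0 0 -1" --pt "0 0 -1" --pt "0 0 -1" --pt "0 0 -1" --pt "0 0 -1" --pt "0 0 -1" --pt "0 0 -1" --pt "0 0 -1" --yaw '[6.3,6.3,6.3,6.3,6.3,6.3,6.3,6.3,6.3,6.3]'

```text
time: 0.93
ee_pos: [144.0, 633.4, 300.5]
tcp_rot: [[-0.24, 0.971, -0.001], [0.971, 0.24, -0.002], [-0.001, -0.001, -1.0]]
ft_force: [-0.2, 0.1, 0.7]
gripper_width: 1.001
gripper_force: 0.0
```

servo_tool --gripper '[0,0,0,0,0,0,0,0]' --pt "-3.5 1.6 0" --pt "-3.5 1.6 0" --pt "-3.5 1.6 0" --pt "-3.5 1.6 0" --pt "-3.5 1.6 0" --pt "-3.5 1.6 0" --pt "-3.5 1.6 0" --pt "-3.5 1.6 0" --yaw '[0,0,0,0,0,0,0,0]'

```text
time: 1.6
ee_pos: [337.5, 391.8, 300.4]
tcp_rot: [[-0.245, 0.969, -0.001], [0.969, 0.245, -0.001], [-0.0, -0.001, -1.0]]
ft_force: [0.6, 0.3, -0.3]
gripper_width: 1.001
gripper_force: 0.0
```

servo_tool --gripper '[0,0,0,0,0,0,0,0,0]' --pt "-3.5 1.6 0" --pt "-3.5 1.6 0" --pt "-3.5 1.6 0" --pt "-3.5 1.6 0" --pt "-3.5 1.6 0" --pt "-3.5 1.6 0" --pt "-3.5 1.6 0" --pt "-3.5 1.6 0" --pt "0 0 0" --yaw '[0,0,0,0,0,0,0,0,0]'

```text
time: 2.35
ee_pos: [533.7, 143.1, 300.5]
tcp_rot: [[-0.231, 0.973, 0.003], [0.973, 0.231, -0.008], [-0.008, 0.001, -1.0]]
ft_force: [0.7, -1.1, -0.2]
gripper_width: 1.004
gripper_force: 0.0
```

```bash
python3 - <<'E'
from h import *
s=robot.read_state(); c=robot.camera_model("wrist"); W=robot.snapshot("wrist"); cv2.imwrite("pics/w1.png",W[:,:,::-1])
np.savez("w1.npz",**c)
print(s["ee_pos"],s["tcp_rot"].round(3).tolist(), s["qpos"].round(1)); print(c)
E
```

```text
[533.71579202 143.12210954 300.53595304] [[-0.231, 0.973, 0.003], [0.973, 0.231, -0.008], [-0.008, 0.001, -1.0]] [-34.7  23.   25.9  89.3 -10.   70.    6.1]
{'fx': 432.37988015699506, 'fy': 432.37988015699506, 'cx': 315.5250689846619, 'cy': 241.59904361333642, 'R': array([[ 0.97334556,  0.22934058,  0.00115151],
       [ 0.21653165, -0.92061459,  0.32493509],
       [ 0.0755809 , -0.31602479, -0.94573562]]), 't': array([-552.39864892,  -58.96388022,  478.73030399])}
```

View pics/w1.png

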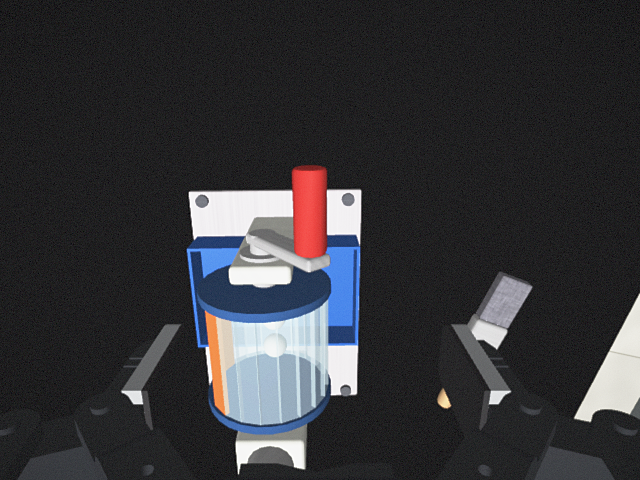

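The wrist view shows the red grip from (310,167) to (310,255). Plate screws are at (202,201), (348,199) and (346,390), and the drum is below the grip, with the nut out of view.

```bash
python3 - <<'E'
from h import *
c=dict(np.load("w1.npz")); W=cv2.imread("pics/w1.png")[:,:,::-1].copy()
S=cv2.imread("pics/scene0.png")[:,:,::-1].copy();T=cv2.imread("pics/top0.png")[:,:,::-1].copy()
cs,ct=robot.camera_model("scene"),robot.camera_model("top")
r=blob(mask(W,"red"),(270,150,350,280)); rb=cv2.minAreaRect(r); print(cen(r),rb)
rs=blob(mask(S,"red"),(350,180,420,230)); rt=blob(mask(T,"red"),(220,250,275,290))
print(tri(c,cen(r),cs,cen(rs)),tri(c,cen(r),ct,cen(rt)),[plane(c,cen(r),z)[:2].round(1) for z in(170,180,190)])
x,y,w,h=cv2.boundingRect(r)
A=plane(c,(x+w/2,y+6),180);B=plane(c,(x+w/2,y+h-8),180);print("dir",np.degrees(np.arctan2(*(A-B)[[1,0]])),np.hypot(*(A-B)[:2]))
q=[plane(c,p,8)[:2] for p in((202,201),(348,199),(346,390))];print(q,[np.degrees(np.arctan2(*(b-a)[::-1])) for a,b in((q[0],q[1]),(q[2],q[1]))])
E
```

```text
[309.40418842 210.13008815] ((309.0, 211.0), (92.0, 34.0), 90.0)
[528.62929574 149.01813005 180.53744388] [527.96866092 148.37823974 183.08854819] [array([528.6, 145. ]), array([528.2, 147.6]), array([527.7, 150.2])]
dir 102.9988392518844 56.96647578449414
[array([418.9707337 ,  85.83727927]), array([574.77280687, 124.8145742 ]), array([ 635.94850056, -119.27735584])] [np.float64(14.045510890259662), np.float64(104.06997585872989)]
```

servo_tool --gripper '[0,0,0,0,0]' --pt "0 0 2.5" --pt "0 0 2.5" --pt "0 0 2" --pt "0 0 0" --pt "0 0 0" --yaw '[0,0,0,0,0]'

```text
time: 2.82
ee_pos: [528.4, 154.6, 229.9]
tcp_rot: [[-0.247, 0.969, -0.003], [0.969, 0.247, -0.0], [0.0, -0.003, -1.0]]
ft_force: [-0.5, -0.1, 1.4]
gripper_width: 0.999
gripper_force: 0.0
```

servo_tool --gripper '[0,0,0,0,0]' --pt "-0.3 -0.15 2.5" --pt "0 0 2.5" --pt "0 0 1.1" --pt "0 0 0" --pt "0 0 0" --yaw '[0,0,0,0,0]'

```text
time: 3.23
ee_pos: [529.7, 150.9, 170.9]
tcp_rot: [[-0.246, 0.969, 0.002], [0.969, 0.246, 0.001], [0.0, 0.002, -1.0]]
ft_force: [0.9, -0.1, 0.6]
gripper_width: 0.995
gripper_force: 0.0
```

servo_tool --gripper '[1,1,1,1,1,1,1,1,1,1]' --pt "0 0 0" --pt "0 0 0" --pt "0 0 0" --pt "0 0 0" --pt "0 0 0" --pt "0 0 0" --pt "0 0 0" --pt "0 0 0" --pt "0 0 0" --pt "0 0 0" --yaw '[0,0,0,0,0,0,0,0,0,0]' --newtons 40

```text
time: 4.07
ee_pos: [528.8, 150.3, 169.6]
tcp_rot: [[-0.245, 0.97, -0.0], [0.97, 0.245, -0.0], [-0.0, -0.0, -1.0]]
ft_force: [-0.4, -0.1, 1.5]
gripper_width: 0.001
gripper_force: 0.0
```

```bash
python3 - <<'E'
from h import *
c=robot.camera_model("wrist"); W=robot.snapshot("wrist"); cv2.imwrite("pics/w2.png",W[:,:,::-1]); S=robot.snapshot("scene"); cv2.imwrite("pics/s2.png",cv2.resize(S[140:300,240:440],None,fx=3,fy=3)[:,:,::-1])
both=np.vstack([cv2.resize(S[150:270,250:430],(600,400))[:, :], cv2.resize(W,(600,450))])
cv2.imwrite("pics/b2.png",cv2.resize(both,(480,600))[:,:,::-1])
E
```

```text
(no output)
```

View pics/b2.png

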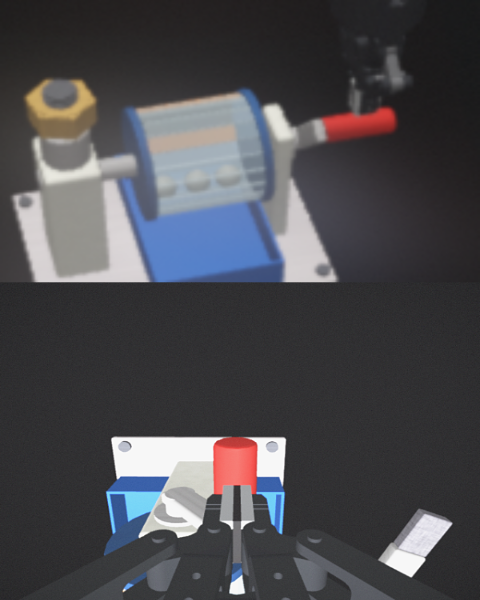

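The combined picture shows the fingers shut over the grip. The scene crop (top) has the fingertips ending at the grip's upper edge near (368,110). The wrist view (bottom) has the fingers covering the grip's near part at (237,490), and the crank has not moved. I'll check the heights.

```bash
python3 - <<'E'
from h import *
s=robot.read_state(); print(s["ee_pos"],s["gripper_width"],s["ft_force"])
R=s["tcp_rot"]; 
for n in("wrist","scene","top"):
    c=robot.camera_model(n); print(n,"cam",(-c["R"].T@c["t"]).round())
    for z in (-20,0,8):
        X=s["ee_pos"]+R@[0,0,z]; u=P(c)@np.r_[X,1]; print("tcp+",z,(u[:2]/u[2]).round(1))
    X=np.array([528.4,148.6,180]);u=P(c)@np.r_[X,1]; print("grip",(u[:2]/u[2]).round(1))
c=robot.camera_model("wrist");W=cv2.imread("pics/w2.png")[:,:,::-1].copy()
r=blob(mask(W,"red"),(0,0,640,480));print(cv2.boundingRect(r))
S=robot.snapshot("scene");a=cv2.resize(S[150:230,340:440],(800,600) if 0 else (750,600),interpolation=cv2.INTER_CUBIC);cv2.imwrite("pics/s3.png",a[:,:,::-1])
E
```

```text
[528.88911083 150.2525058  169.67455632] 0.0006559605056514346 [ 0.18207663  0.41777136 -0.46520269]
wrist cam [509. 229. 342.]
tcp+ -20 [316.2 314.7]
tcp+ 0 [316.2 292.9]
tcp+ 8 [316.2 285.4]
grip [314.1 306.8]
scene cam [1427.    6. 1109.]
tcp+ -20 [385.7 198.9]
tcp+ 0 [384.9 205. ]
tcp+ 8 [384.7 207.4]
grip [384.6 201.7]
top cam [ 391.    5. 1185.]
tcp+ -20 [242.9 270. ]
tcp+ 0 [244.2 271.2]
tcp+ 8 [244.8 271.7]
grip [244.3 270.8]
(285, 234, 58, 87)
```

View pics/s3.png

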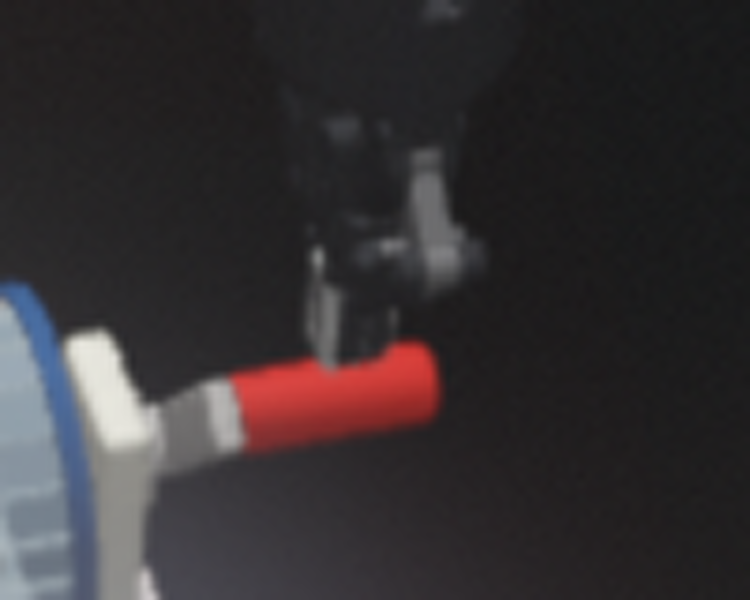

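The crop shows the shut fingertips resting at the grip's top edge, near (345,365). That is about 25 mm higher than the stated tool geometry predicts, and the wrist view agrees. I'll open, go 30 mm lower (clear under either reading) and close again.

servo_tool --gripper '[0,0,0,0,0,0,0,0]' --pt "0 0 0" --pt "0 0 0" --pt "0 0 0" --pt "0 0 0" --pt "0 0 0" --pt "0 0 0" --pt "0 0 0" --pt "0 0 0" --yaw '[0,0,0,0,0,0,0,0]'

```text
time: 4.88
ee_pos: [528.9, 150.2, 169.7]
tcp_rot: [[-0.245, 0.97, -0.0], [0.97, 0.245, -0.0], [-0.0, -0.0, -1.0]]
ft_force: [0.2, -0.4, -0.1]
gripper_width: 1.002
gripper_force: 0.0
```

servo_tool --gripper '[0,0,0,0,0]' --pt "0 0 1" --pt "0 0 1" --pt "0 0 1" --pt "0 0 0" --pt "0 0 0" --yaw '[0,0,0,0,0]'

```text
time: 5.3
ee_pos: [528.0, 150.1, 138.4]
tcp_rot: [[-0.245, 0.97, -0.003], [0.97, 0.245, -0.001], [-0.0, -0.003, -1.0]]
ft_force: [-0.3, 0.5, 0.4]
gripper_width: 1.001
gripper_force: 0.0
```

servo_tool --gripper '[1,1,1,1,1,1,1,1,1,1]' --pt "0 0 0" --pt "0 0 0" --pt "0 0 0" --pt "0 0 0" --pt "0 0 0" --pt "0 0 0" --pt "0 0 0" --pt "0 0 0" --pt "0 0 0" --pt "0 0 0" --yaw '[0,0,0,0,0,0,0,0,0,0]' --newtons 40

```text
time: 6.13
ee_pos: [528.7, 150.2, 139.9]
tcp_rot: [[-0.245, 0.97, -0.0], [0.97, 0.245, 0.0], [0.0, -0.0, -1.0]]
ft_force: [-1.3, -0.5, 3.9]
gripper_width: 0.263
gripper_force: 39.4
```

servo_tool --gripper '[1,1,1,1,1,1,1,1,1,1]' --pt "0 -0.437 -0.338" --pt "0 -0.464 -0.299" --pt "0 -0.488 -0.259" --pt "0 -0.508 -0.216" --pt "0 -0.525 -0.172" --pt "0 -0.538 -0.127" --pt "0 -0.547 -0.081" --pt "0 -0.551 -0.035" --pt "0 -0.552 0.012" --pt "0 -0.549 0.059" --yaw '[0,0,0,0,0,0,0,0,0,0]'

```text
time: 6.97
ee_pos: [494.9, 141.8, 161.0]
tcp_rot: [[-0.245, 0.969, 0.037], [0.969, 0.245, 0.009], [-0.001, 0.038, -0.999]]
ft_force: [14.8, 5.7, 11.8]
gripper_width: 0.265
gripper_force: 38.9
```

servo_tool --gripper '[1,1]' --pt "0 0 0" --pt "0 0 0" --yaw '[0,0]'

```text
time: 7.13
ee_pos: [494.1, 141.6, 161.2]
tcp_rot: [[-0.245, 0.969, 0.035], [0.969, 0.245, 0.009], [-0.0, 0.036, -0.999]]
ft_force: [12.0, 4.2, 11.5]
gripper_width: 0.261
gripper_force: 39.0
```

servo_tool --gripper '[1,1,1,1,1,1,1,1,1,1]' --pt "0 -0.542 0.106" --pt "0 -0.531 0.151" --pt "0 -0.517 0.196" --pt "0 -0.498 0.239" --pt "0 -0.476 0.281" --pt "0 -0.45 0.32" --pt "0 -0.422 0.357" --pt "0 -0.39 0.392" --pt "0 0 0" --pt "0 0 0" --yaw '[0,0,0,0,0,0,0,0,0,0]' --newtons 20

```text
time: 7.97
ee_pos: [448.4, 130.2, 137.1]
tcp_rot: [[-0.245, 0.969, 0.015], [0.97, 0.245, 0.005], [0.001, 0.016, -1.0]]
ft_force: [2.9, 2.4, 10.1]
gripper_width: 0.262
gripper_force: 48.8
```

servo_tool --gripper '[1,1,1,1,1,1,1]' --pt "0 -0.39 0.35" --pt "0 -0.37 0.4" --pt "0 -0.35 0.4" --pt "0 -0.33 0.45" --pt "0 0 0" --pt "0 0 0" --pt "0 0 0" --yaw '[0,0,0,0,0,0,0]'

```text
time: 8.55
ee_pos: [437.2, 127.3, 121.0]
tcp_rot: [[-0.245, 0.969, 0.021], [0.97, 0.245, 0.005], [-0.0, 0.021, -1.0]]
ft_force: [6.8, 3.3, 3.9]
gripper_width: 0.261
gripper_force: 52.1
```

```bash
python3 - <<'E'
from h import *
S=robot.snapshot("scene");T=robot.snapshot("top");cv2.imwrite("pics/S4.png",S[:,:,::-1]);cv2.imwrite("pics/T4.png",T[:,:,::-1])
a=np.hstack([cv2.resize(S[160:290,250:410],(400,325)),cv2.resize(T[220:340,220:380],(400,325))]);cv2.imwrite("pics/c4.png",a[:,:,::-1])
E
```

```text
(no output)
```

View pics/c4.png

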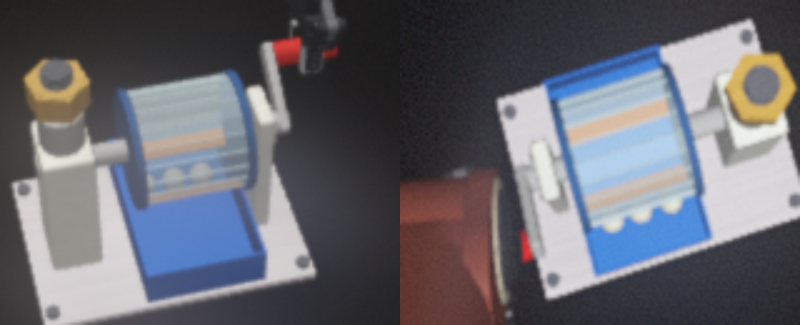

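The crops show the slot at the bottom, with its orange edges seen through the drum at crop (617,120) and (632,190) in the top view. The balls look to be near the tray's robot side, at crop (612–672,215). I'll measure the slot angle and ball heights.

```bash
cat > slot.py <<'E'
from h import *
import sys
T=cv2.imread(sys.argv[1])[:,:,::-1].copy();S=cv2.imread(sys.argv[2])[:,:,::-1].copy()
O=np.array([520.9,7.7,0]);a=np.radians(14.05);R=np.array([[np.cos(a),-np.sin(a),0],[np.sin(a),np.cos(a),0],[0,0,1]])
loc=lambda X:R.T@(X-O)
for n,im,roi in(("top",T,(275,245,350,320)),("scene",S,(295,185,355,250))):
    c=robot.camera_model(n);h=cv2.cvtColor(im,cv2.COLOR_RGB2HSV);m=cv2.inRange(h,(3,50,90),(19,255,255));z=np.zeros_like(m);x0,y0,x1,y1=roi;z[y0:y1,x0:x1]=m[y0:y1,x0:x1]
    k,l,st,ce=cv2.connectedComponentsWithStats(z)
    o=-c["R"].T@c["t"]
    for i in range(1,k):
        if st[i,4]<25: continue
        p=ce[i]; ol=loc(o); d=loc(plane(c,p,0))-ol; d/=np.linalg.norm(d)
        # far intersection with cylinder r=55 about axis z=130
        A=d[0]**2+d[2]**2;B=ol[0]*d[0]+(ol[2]-130)*d[2];C=ol[0]**2+(ol[2]-130)**2-55**2
        t=(-B+np.sqrt(max(B*B-A*C,0)))/A;X=ol+t*d
        # joint angle: slot bottom at 0; positive = top to +x => bottom to -x
        print(n,st[i],"local",X.round(1),"angle from down deg (drum sense)",np.degrees(np.arctan2(-X[0],130-X[2])).round(1))
c=robot.camera_model("top");h=cv2.cvtColor(T,cv2.COLOR_RGB2HSV);m=cv2.inRange(h,(0,0,150),(180,60,255));m[:290]=0;m[325:]=0;m[:,:295]=0;m[:,345:]=0
k,l,st,ce=cv2.connectedComponentsWithStats(m)
for i in range(1,k):
    if st[i,4]>8: print("white",st[i],[loc(plane(c,ce[i],z)).round(0)[:2] for z in(23,80)])
E
python3 slot.py pics/T4.png pics/S4.png
```

```text
top [288 257  39  15 165] local [30.3  0.5 84.1] angle from down deg (drum sense) -33.4
scene [308 216  32   7  51] local [-27.6  10.3  82.4] angle from down deg (drum sense) 30.1
white [295 290  43  16 438] [array([-39.,   8.]), array([-43.,   9.])]
white [341 290   4  15  42] [array([-60., -64.]), array([-63., -59.])]
white [295 308  50  17 150] [array([-91.,  11.]), array([-93.,  12.])]
```

```bash
cat >> slot.py <<'E'
print("---")
ct,cs=robot.camera_model("top"),robot.camera_model("scene")
for p in((304.8,302.3),(316,299.4),(328.8,295.7)): print("ball top",loc(plane(ct,p,23)).round())
for p in((320,231.2),(330,228)): print("ball scene",loc(plane(cs,p,23)).round())
def far(c,p):
    ol=loc(-c["R"].T@c["t"]); d=loc(plane(c,p,0))-ol
    A=d[0]**2+d[2]**2;B=ol[0]*d[0]+(ol[2]-130)*d[2];C=ol[0]**2+(ol[2]-130)**2-55**2
    X=ol+(-B+np.sqrt(max(B*B-A*C,0)))/A*d; return np.degrees(np.arctan2(-X[0],130-X[2])).round(1)
for c,im in((ct,T),(cs,S)):
    # profile of (R-B) along the cradle-x line through the drum's middle, parametrised by angle on the far wall
    for yl in(-20,0,20):
        pr=[]
        for th in range(-60,61,2):
            t=np.radians(th);X=O+R@np.array([-55*np.sin(t),yl,130-55*np.cos(t)]);u=P(c)@np.r_[X,1];u=u[:2]/u[2]
            px=cv2.getRectSubPix(im,(1,1),(float(u[0]),float(u[1])))[0,0].astype(int);pr.append(px[0]-px[2])
        print(yl,[(th,v) for th,v in zip(range(-60,61,2),pr) if v>0])
E
python3 slot.py pics/T4.png pics/S4.png | sed -n '/---/,$p'
```

```text
---
ball top [-49.  30.  23.]
ball top [-51.   2.  23.]
ball top [-51. -31.  23.]
ball scene [-42.   3.  23.]
ball scene [-46.  30.  23.]
-20 [(-42, np.int64(2)), (-40, np.int64(27)), (-38, np.int64(49)), (-36, np.int64(52)), (-34, np.int64(52)), (-32, np.int64(54)), (-30, np.int64(54)), (-28, np.int64(42)), (-26, np.int64(19)), (26, np.int64(11)), (28, np.int64(15)), (30, np.int64(15)), (32, np.int64(13)), (34, np.int64(26)), (36, np.int64(36)), (38, np.int64(33)), (40, np.int64(25)), (42, np.int64(12))]
0 [(-42, np.int64(1)), (-40, np.int64(28)), (-38, np.int64(45)), (-36, np.int64(53)), (-34, np.int64(54)), (-32, np.int64(54)), (-30, np.int64(51)), (-28, np.int64(43)), (-26, np.int64(23)), (26, np.int64(6)), (28, np.int64(21)), (30, np.int64(11)), (32, np.int64(14)), (34, np.int64(23)), (36, np.int64(32)), (38, np.int64(33)), (40, np.int64(25)), (42, np.int64(12))]
20 [(-42, np.int64(5)), (-40, np.int64(30)), (-38, np.int64(53)), (-36, np.int64(53)), (-34, np.int64(53)), (-32, np.int64(55)), (-30, np.int64(53)), (-28, np.int64(42)), (-26, np.int64(20)), (26, np.int64(9)), (28, np.
[... 821 characters left out ...]
(9)), (-36, np.int64(12)), (-34, np.int64(14)), (-32, np.int64(17)), (-30, np.int64(20)), (-28, np.int64(21)), (-26, np.int64(14)), (-24, np.int64(6)), (28, np.int64(24)), (30, np.int64(37)), (32, np.int64(35)), (34, np.int64(30)), (36, np.int64(32)), (38, np.int64(36)), (40, np.int64(38)), (42, np.int64(32)), (44, np.int64(12))]
20 [(-38, np.int64(4)), (-36, np.int64(9)), (-34, np.int64(12)), (-32, np.int64(14)), (-30, np.int64(15)), (-28, np.int64(15)), (-26, np.int64(14)), (-24, np.int64(9)), (-22, np.int64(1)), (28, np.int64(33)), (30, np.int64(39)), (32, np.int64(36)), (34, np.int64(31)), (36, np.int64(27)), (38, np.int64(36)), (40, np.int64(37)), (42, np.int64(31)), (44, np.int64(13))]
```

Top-view slot edges run −41…−26° and +26…+43°, and the scene view agrees to about 2°. So the drum is at about +1.5°, and all three balls are on the tray floor at local x ≈ −48. I'll nudge it slightly further, then relax the arm before letting go.

servo_tool --gripper '[1,1,1,1]' --pt "0 -0.15 0.2" --pt "0 0 0" --pt "0 0 0" --pt "0 0 0" --yaw '[0,0,0,0]'

```text
time: 8.98
ee_pos: [436.3, 127.1, 119.3]
tcp_rot: [[-0.245, 0.969, 0.022], [0.97, 0.245, 0.005], [-0.0, 0.022, -1.0]]
ft_force: [7.1, 3.4, 4.5]
gripper_width: 0.261
gripper_force: 52.7
```

servo_tool --gripper '[1,1,1,1]' --pt "0 0.3 0" --pt "0 0.2 0" --pt "0 0 0" --pt "0 0 0" --yaw '[0,0,0,0]'

```text
time: 9.32
ee_pos: [435.9, 127.1, 119.1]
tcp_rot: [[-0.245, 0.97, 0.011], [0.97, 0.245, 0.004], [0.001, 0.012, -1.0]]
ft_force: [-2.6, 1.1, 15.3]
gripper_width: 0.259
gripper_force: 53.8
```

servo_tool --gripper '[1,1,1,1]' --pt "0 0 -0.2" --pt "0 0 0" --pt "0 0 0" --pt "0 0 0" --yaw '[0,0,0,0]'

```text
time: 9.65
ee_pos: [436.4, 127.2, 120.0]
tcp_rot: [[-0.245, 0.969, 0.011], [0.97, 0.245, 0.003], [0.0, 0.012, -1.0]]
ft_force: [4.0, 1.9, 7.9]
gripper_width: 0.261
gripper_force: 52.9
```

servo_tool --gripper '[0,0,0,0,0,0,0,0,0]' --pt "0 0 0" --pt "0 0 0" --pt "0 0 0" --pt "0 0 0" --pt "0 0 0" --pt "0 0 0" --pt "0 0 0" --pt "0 0 0" --pt "0 0 0" --yaw '[0,0,0,0,0,0,0,0,0]'

```text
time: 10.4
ee_pos: [431.1, 125.6, 117.8]
tcp_rot: [[-0.245, 0.97, -0.0], [0.97, 0.245, -0.0], [-0.0, -0.0, -1.0]]
ft_force: [0.1, 0.1, 0.3]
gripper_width: 1.001
gripper_force: 0.0
```

servo_tool --gripper '[0,0,0,0,0,0,0]' --pt "0 0 -3" --pt "0 0 -3" --pt "0 0 -4" --pt "0 0 -4" --pt "0 0 -4" --pt "0 0 0" --pt "0 0 0" --yaw '[0,0,0,0,0,0,0]'

```text
time: 10.98
ee_pos: [432.5, 125.8, 300.0]
tcp_rot: [[-0.245, 0.969, 0.005], [0.969, 0.245, 0.003], [0.001, 0.006, -1.0]]
ft_force: [-0.2, -0.2, 0.1]
gripper_width: 1.0
gripper_force: 0.0
```

```bash
python3 - <<'E'
from h import *
s=robot.read_state();print(s["ee_pos"],s["qpos"].round(1))
cv2.imwrite("pics/S5.png",robot.snapshot("scene")[:,:,::-1]);cv2.imwrite("pics/T5.png",robot.snapshot("top")[:,:,::-1])
S=cv2.imread("pics/S5.png")[:,:,::-1].copy();T=cv2.imread("pics/T5.png")[:,:,::-1].copy()
rs=blob(mask(S,"red"),(340,160,420,230));print(cv2.boundingRect(rs),cen(rs))
bt=blob(mask(T,"brass"),(340,230,390,275));print(cen(bt),plane(robot.camera_model("top"),cen(bt),236), cv2.boundingRect(bt))
E
python3 slot.py pics/T5.png pics/S5.png | sed -n '/---/,$p' | tail -6 | tr -d ' ' | sed 's/np.int64//g'
```

```text
[432.49141549 125.8444639  299.9727773 ] [-40.7  12.4  27.2 104.1  -6.3  64.7   2.9]
(359, 172, 26, 14) [371.91025641 178.67408907]
[364.17525105 251.87690314] [ 548.1337493  -103.87558009  236.        ] (351, 239, 28, 26)
-20[(-42,(4)),(-40,(30)),(-38,(51)),(-36,(55)),(-34,(55)),(-32,(55)),(-30,(54)),(-28,(45)),(-26,(22)),(26,(21)),(28,(22)),(30,(17)),(32,(11)),(34,(22)),(36,(31)),(38,(32)),(40,(23)),(42,(9))]
0[(-42,(6)),(-40,(32)),(-38,(47)),(-36,(55)),(-34,(54)),(-32,(55)),(-30,(53)),(-28,(46)),(-26,(22)),(26,(12)),(28,(25)),(30,(14)),(32,(15)),(34,(21)),(36,(32)),(38,(32)),(40,(23)),(42,(11))]
20[(-42,(6)),(-40,(30)),(-38,(53)),(-36,(55)),(-34,(55)),(-32,(54)),(-30,(54)),(-28,(44)),(-26,(20)),(26,(21)),(28,(23)),(30,(17)),(32,(13)),(34,(22)),(36,(30)),(38,(32)),(40,(23)),(42,(8))]
-20[(-48,(1)),(-46,(2)),(-44,(3)),(-42,(4)),(-40,(7)),(-38,(8)),(-36,(11)),(-34,(14)),(-32,(16)),(-30,(16)),(-28,(16)),(-26,(14)),(-24,(9)),(26,(6)),(28,(36)),(30,(40)),(32,(38)),(34,(32)),(36,(27)),(38,(35)),(40,(34)),(42,(25)),(44,(6))]
0[(-60,(3)),(-40,(2)),(-38,(6)),(-36,(10)),(-34,(12)),(-32,(15)),(-30,(18)),(-28,(18)),(-26,(13)),(-24,(6)),(26,(9)),(28,(32)),(30,(41)),(32,(39)),(34,(32)),(36,(29)),(38,(31)),(40,(36)),(42,(28)),(44,(5))]
20[(-46,(2)),(-44,(6)),(-42,(7)),(-40,(8)),(-38,(9)),(-36,(12)),(-34,(13)),(-32,(14)),(-30,(15)),(-28,(16)),(-26,(16)),(-24,(10)),(-22,(1)),(26,(7)),(28,(37)),(30,(41)),(32,(37)),(34,(32)),(36,(27)),(38,(35)),(40,(35)),(42,(25)),(44,(6))]
```

servo_tool --gripper '[0,0,0,0,0,0,0,0,0]' --pt "-3.15 0.73 0" --pt "-3.15 0.73 0" --pt "-3.15 0.73 0" --pt "-3.15 0.73 0" --pt "-3.15 0.73 0" --pt "-3.15 0.73 0" --pt "-3.15 0.73 0" --pt "-3.15 0.73 0" --pt "0 0 0" --yaw '[0,0,0,0,0,0,0,0,0]'

```text
time: 11.83
ee_pos: [549.3, -112.4, 295.3]
tcp_rot: [[-0.235, 0.972, -0.004], [0.972, 0.235, -0.006], [-0.005, -0.005, -1.0]]
ft_force: [-0.4, -1.2, -0.1]
gripper_width: 1.002
gripper_force: 0.0
```

servo_tool --gripper '[0,0,0,0,0,0,0,0,0,0]' --pt "0 0 0" --pt "0 0 0" --pt "0 0 0" --pt "0 0 0" --pt "0 0 0" --pt "0 0 0" --pt "0 0 0" --pt "0 0 0" --pt "0 0 0" --pt "0 0 0" --yaw '[-7,-7,-7,-7,-7,-7,-7,-7,-7,-7]'

```text
time: 12.67
ee_pos: [548.3, -103.7, 295.4]
tcp_rot: [[-0.995, 0.095, -0.005], [0.095, 0.995, 0.001], [0.005, 0.001, -1.0]]
ft_force: [0.3, -0.6, -0.8]
gripper_width: 1.006
gripper_force: 0.0
```

servo_tool --gripper '[0,0,0,0,0,0,0,0]' --pt "0 0 0" --pt "0 0 0" --pt "0 0 0" --pt "0 0 0" --pt "0 0 0" --pt "0 0 0" --pt "0 0 0" --pt "0 0 0" --yaw '[-7,-7,-7,-7,-7,-7,0,0]'

```text
time: 13.33
ee_pos: [548.6, -104.1, 296.1]
tcp_rot: [[-0.809, -0.588, -0.004], [-0.588, 0.809, 0.001], [0.002, 0.003, -1.0]]
ft_force: [0.7, 0.1, -0.1]
gripper_width: 0.999
gripper_force: 0.0
```

```bash
python3 - <<'E'
from h import *
s=robot.read_state();print(s["ee_pos"],s["qpos"].round(1),s["tcp_rot"].round(3).tolist())
c=robot.camera_model("wrist");W=robot.snapshot("wrist");cv2.imwrite("pics/w6.png",W[:,:,::-1]);np.savez("w6.npz",**c)
# drum angle from the grip seen by the scene camera
cs=robot.camera_model("scene");O=np.array([520.9,7.7,0]);t=np.radians(14.05);R=np.array([[np.cos(t),-np.sin(t),0],[np.sin(t),np.cos(t),0],[0,0,1]])
for a in(-.9,-.95,-1,-1.05,-1.1):
    u=P(cs)@np.r_[O+R@[65*np.sin(a),133.5,130+65*np.cos(a)],1];print(a,(u[:2]/u[2]).round(1))
T=robot.snapshot("top");cv2.imwrite("pics/T6.png",T[:,:,::-1])
rt=blob(mask(T,"red"),(215,250,290,330));print(cv2.boundingRect(rt),cen(rt),"tri",R.T@(tri(cs,(371.9,178.7),robot.camera_model("top"),cen(rt))-O))
E
```

```text
[ 548.64687866 -104.07484298  296.12009887] [  5.4  22.6   4.7  88.2  -1.9  69.5 136.4] [[-0.809, -0.588, -0.004], [-0.588, 0.809, 0.001], [0.002, 0.003, -1.0]]
-0.9 [371.5 177.8]
-0.95 [371.2 178. ]
-1 [370.9 178.3]
-1.05 [370.7 178.7]
-1.1 [370.4 179.1]
(243, 306, 30, 18) [257.2971246  314.33493078] tri [-53.88215178 135.08051647 164.24462515]
```

View pics/w6.png

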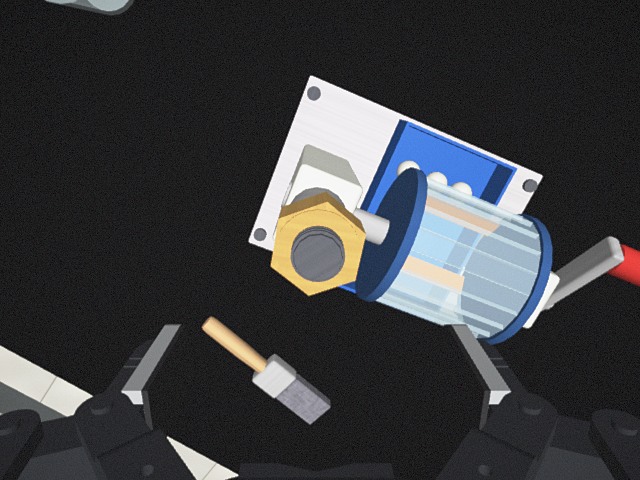

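The wrist view shows the nut at (318,245) with the screw top at (318,255). Lower top-face corners are near (271,262), (310,295) and (357,277). The drum slot is down and the balls are in the tray at (408–460,165–190). The triangulated grip puts the drum at about 0.00 rad. Next I'll measure the nut's flats.

```bash
python3 - <<'E'
from h import *
c=dict(np.load("w6.npz"));W=cv2.imread("pics/w6.png")[:,:,::-1].copy()
b=blob(mask(W,"brass"),(255,180,380,310));ap=cv2.approxPolyDP(b,4,True)[:,0]
for i in range(len(ap)):
    A,B=plane(c,ap[i],238),plane(c,ap[(i+1)%len(ap)],238);d=B-A
    print(ap[i],A[:2].round(1),"len",np.hypot(*d[:2]).round(1),"dir",(np.degrees(np.arctan2(d[1],d[0]))%60).round(1))
h=cv2.cvtColor(W,cv2.COLOR_RGB2HSV);m=cv2.inRange(h,(0,0,0),(180,90,140));z=np.zeros_like(m);z[225:285,290:348]=m[225:285,290:348]
k=cv2.morphologyEx(z,cv2.MORPH_OPEN,np.ones((5,5)));q=blob(k,(290,225,348,285));print(cv2.minEnclosingCircle(q),plane(c,cen(q),250))
E
```

```text
[326 192] [ 518.5 -118.8] len 25.4 dir 24.3
[360 222] [521.  -93.6] len 10.8 dir 49.8
[364 240] [528.  -85.3] len 24.9 dir 24.5
[354 280] [550.7 -75. ] len 28.9 dir 25.2
[307 295] [574.4 -91.5] len 27.9 dir 25.0
[270 266] [ 572.  -119.3] len 35.5 dir 23.4
[282 207] [ 539.4 -133.4] len 25.5 dir 25.0
((317.31427001953125, 253.4037322998047), 27.809492111206055) [ 546.42778317 -104.41612259  250.        ]
```

servo_tool --gripper '[0,0,0,0,0,0,0,0]' --pt "0 0 0" --pt "0 0 0" --pt "0 0 3" --pt "0 0 3" --pt "0 0 3" --pt "0 0 2.1" --pt "0 0 0" --pt "0 0 0" --yaw '[5.5,5.5,0,0,0,0,0,0]'

```text
time: 14.1
ee_pos: [549.0, -104.2, 186.1]
tcp_rot: [[-0.905, -0.425, -0.003], [-0.425, 0.905, 0.0], [0.002, 0.001, -1.0]]
ft_force: [0.7, -0.2, 0.6]
gripper_width: 0.998
gripper_force: 0.0
```

servo_tool --gripper '[1,1,1,1,1,1,1,1]' --pt "0 0 0" --pt "0 0 0" --pt "0 0 0" --pt "0 0 0" --pt "0 0 0" --pt "0 0 0" --pt "0 0 0" --pt "0 0 0" --yaw '[0,0,0,0,0,0,0,0]' --newtons 60

```text
time: 14.77
ee_pos: [549.7, -102.2, 189.0]
tcp_rot: [[-0.905, -0.426, 0.001], [-0.426, 0.905, 0.003], [-0.002, 0.002, -1.0]]
ft_force: [-1.8, 3.6, 6.0]
gripper_width: 0.572
gripper_force: 62.8
```

servo_tool --gripper '[1,1,1,1,1,1,1,1,1,1]' --pt "0 0 0.02" --pt "0 0 0.02" --pt "0 0 0.02" --pt "0 0 0.02" --pt "0 0 0.02" --pt "0 0 0.02" --pt "0 0 0.02" --pt "0 0 0.02" --pt "0 0 0.02" --pt "0 0 0.02" --yaw '[6,6,6,6,6,6,6,6,6,6]'

```text
time: 15.6
ee_pos: [549.6, -103.0, 187.0]
tcp_rot: [[-0.819, 0.574, 0.001], [0.574, 0.819, 0.002], [0.0, 0.003, -1.0]]
ft_force: [-2.6, 2.3, 6.7]
gripper_width: 0.569
gripper_force: 62.9
```

servo_tool --gripper '[1,1,1,1,1,1,1,1,1,1]' --pt "0 0 0.02" --pt "0 0 0.02" --pt "0 0 0.02" --pt "0 0 0.02" --pt "0 0 0.02" --pt "0 0 0.02" --pt "0 0 0.02" --pt "0 0 0.02" --pt "0 0 0.02" --pt "0 0 0.02" --yaw '[6,6,6,6,6,6,6,6,6,6]'

```text
time: 16.43
ee_pos: [548.9, -103.3, 185.0]
tcp_rot: [[0.088, 0.996, -0.0], [0.996, -0.088, 0.003], [0.003, -0.001, -1.0]]
ft_force: [-4.7, 2.1, 8.5]
gripper_width: 0.572
gripper_force: 63.1
```

servo_tool --gripper '[1,1,1,1,1,1,1,1,1,1]' --pt "0 0 0.02" --pt "0 0 0.02" --pt "0 0 0.02" --pt "0 0 0.02" --pt "0 0 0.02" --pt "0 0 0.02" --pt "0 0 0.02" --pt "0 0 0.02" --pt "0 0 0.02" --pt "0 0 0.02" --yaw '[6,6,6,6,6,6,6,6,6,6]'

```text
time: 17.27
ee_pos: [548.2, -102.8, 183.0]
tcp_rot: [[0.906, 0.422, -0.002], [0.422, -0.906, 0.005], [0.0, -0.005, -1.0]]
ft_force: [-6.0, 2.9, 9.6]
gripper_width: 0.57
gripper_force: 63.3
```

```bash
python3 -c "
from bench import robot;s=robot.read_state();print(s['qpos'].round(1),s['moment'].round(2),s['ft_force'].round(1),s['time'])"
```

```text
[-24.8  38.3  56.8  99.4 -36.   62.7 -21. ] [0.74 1.33 0.08] [-6.   2.9  9.6] 17.2667
```

servo_tool --gripper '[1,1,1,1,1,1]' --pt "0 0 0.02" --pt "0 0 0.02" --pt "0 0 0.02" --pt "0 0 0.02" --pt "0 0 0.02" --pt "0 0 0" --yaw '[6,6,6,6,6,0]'

```text
time: 17.77
ee_pos: [548.1, -102.5, 182.0]
tcp_rot: [[0.997, -0.082, -0.003], [-0.082, -0.997, 0.004], [-0.004, -0.004, -1.0]]
ft_force: [-7.2, 3.8, 11.9]
gripper_width: 0.568
gripper_force: 63.6
```

```bash
python3 -c "
from bench import robot;s=robot.read_state();print(s['qpos'].round(1),s['moment'].round(2),s['ft_force'].round(1),s['time'])"
```

```text
[-27.9  42.2  64.9  99.5 -41.7  66.5 -45.1] [0.97 1.58 0.76] [-7.2  3.8 11.9] 17.7667
```

servo_tool --gripper '[1,1,1,1]' --pt "0 0 0.02" --pt "0 0 0" --pt "0 0 0" --pt "0 0 0" --yaw '[5,0,0,0]'

```text
time: 18.1
ee_pos: [548.6, -102.5, 182.0]
tcp_rot: [[0.987, -0.158, -0.003], [-0.158, -0.987, 0.003], [-0.004, -0.002, -1.0]]
ft_force: [-7.2, 3.6, 11.1]
gripper_width: 0.572
gripper_force: 65.7
```

```bash
python3 -c "
from bench import robot;s=robot.read_state();print(s['qpos'].round(1),s['moment'].round(2),s['ft_force'].round(1),s['time'])"
```

```text
[-28.3  42.8  66.   99.5 -42.5  67.1 -48.8] [0.62 1.43 2.08] [-7.2  3.6 11.1] 18.1
```

servo_tool --gripper '[1,1,1,1,1]' --pt "0 0 0" --pt "0 0 0" --pt "0 0 0" --pt "0 0 0" --pt "0 0 0" --yaw '[0,4,0,0,0]' --newtons 100

```text
time: 18.52
ee_pos: [548.6, -102.5, 182.1]
tcp_rot: [[0.976, -0.219, -0.005], [-0.219, -0.976, 0.002], [-0.005, -0.001, -1.0]]
ft_force: [-8.1, 2.9, 11.4]
gripper_width: 0.555
gripper_force: 104.9
```

```bash
python3 -c "
from bench import robot;s=robot.read_state();print(s['qpos'].round(1),s['moment'].round(2),s['ft_force'].round(1),s['time'])"
```

```text
[-28.6  43.4  67.   99.4 -43.   67.7 -51.8] [0.51 1.66 3.49] [-8.1  2.9 11.4] 18.5167
```

servo_tool --gripper '[0,0,0,0,0,0,0,0]' --pt "0 0 0" --pt "0 0 0" --pt "0 0 0" --pt "0 0 0" --pt "0 0 0" --pt "0 0 0" --pt "0 0 0" --pt "0 0 0" --yaw '[0,0,0,0,0,0,0,0]'

```text
time: 19.18
ee_pos: [549.5, -104.5, 179.6]
tcp_rot: [[0.971, -0.239, -0.0], [-0.239, -0.971, -0.0], [-0.0, 0.0, -1.0]]
ft_force: [-0.4, -0.0, -0.2]
gripper_width: 0.999
gripper_force: 0.0
```

servo_tool --gripper '[0,0,0,0,0,0,0]' --pt "0 0 -2.5" --pt "0 0 -3" --pt "0 0 -3" --pt "0 0 -3" --pt "0 0 -1" --pt "0 0 0" --pt "0 0 0" --yaw '[0,0,0,0,0,0,0]'

```text
time: 19.77
ee_pos: [549.3, -104.2, 304.1]
tcp_rot: [[0.971, -0.239, -0.0], [-0.239, -0.971, 0.001], [-0.0, -0.001, -1.0]]
ft_force: [-0.9, -0.4, -0.7]
gripper_width: 1.003
gripper_force: 0.0
```

```bash
python3 - <<'E'
from h import *
s=robot.read_state();print(s["ee_pos"],s["time"])
c=robot.camera_model("wrist");W=robot.snapshot("wrist");cv2.imwrite("pics/w7.png",W[:,:,::-1])
b=blob(mask(W,"brass"),(230,150,420,340));ap=cv2.approxPolyDP(b,4,True)[:,0]
for i in range(len(ap)):
    A,B=plane(c,ap[i],230),plane(c,ap[(i+1)%len(ap)],230);d=B-A
    print(ap[i],"len",np.hypot(*d[:2]).round(1),"dir",(np.degrees(np.arctan2(d[1],d[0]))%60).round(1))
S=robot.snapshot("scene");T=robot.snapshot("top")
cs,ct=robot.camera_model("scene"),robot.camera_model("top")
rs=blob(mask(S,"red"),(340,160,420,230));print(cen(rs));
try:
  rt=blob(mask(T,"red"),(215,250,290,330));print(cen(rt))
except ValueError: print("grip hidden")
cv2.imwrite("pics/f.png",np.hstack([cv2.resize(W,(400,300)),cv2.resize(S[160:280,250:410],(400,300))])[:,:,::-1])
E
```

```text
[ 549.34926054 -104.198785    304.09751799] 19.7667
[304 187] len 25.8 dir 57.4
[346 201] len 32.6 dir 0.3
[358 252] len 29.4 dir 2.0
[324 284] len 29.3 dir 57.4
[279 270] len 28.8 dir 57.7
[268 226] len 8.0 dir 22.6
[273 214] len 24.4 dir 57.3
[371.91196237 178.69556452]
[nan nan]h.py:12: RuntimeWarning: invalid value encountered in divide
  M=cv2.moments(c); return np.array([M["m10"],M["m01"]])/M["m00"]
```

View pics/f.png

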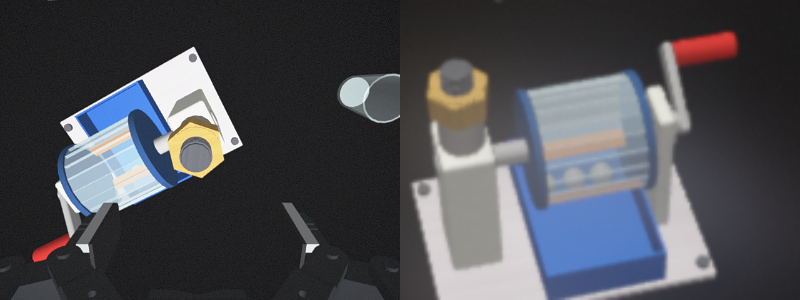

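The final pictures show the nut lowered onto the boss, the slot down and the grip unmoved at scene (371.9,178.7). The nut's flats read 27.5° modulo 60, against 27.6° expected at the 5.0 rad stop. The gripper is clear of everything.

```bash
python3 -c "
from bench import robot;print(robot.hand_in())"
```

```text
the job is handed in; nothing more can be done
None
```

The job is handed in at about 20 s: the drum's slot faces straight down (about 0 rad as measured), the three balls are in the tray, the jam nut is hard against the boss at its 5.0 rad stop, the gripper is clear, and I did not touch the beaker, wash bottle or brush.

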